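# Make up two sampling kits at the testing tent

### The arm

A 7-joint arm with a two-finger parallel gripper is mounted at the origin on the work surface. World frame = base frame: x ahead of the robot, y to its left, z up, the work surface at z = 0. Lengths are in m, angles in rad, forces in N, time in s.
With the tool pointing down it reaches from about 0.425 to 0.875 m from the base axis. Payload 4.7 kg.
Tool frame: the origin (TCP) lies at the very end of the fingers, on their centre line; the grasp point (between the pads) lies 19 mm behind it (grip_depth is the z of the grasp point in the tool frame, in m); z points along the fingers, y is the direction in which the jaws open and shut (so a half turn about z gives the same grasp; the last joint's range is limited). The gripper opens to 85 mm and grips with 20 to 120 N. Pads are 22 mm wide; open, the fingers measure 114 mm over their backs; the gripper's body (76 mm by 85 mm) begins 54 mm behind the grasp point. The pads swing forward as they close: fully open they stand 13 mm farther back than shut.
Start: joints at [1.129, 0.321, -0.07, 1.45, 0.023, 1.371, -0.057], TCP at [0.286, -0.584, 0.231] pointing down, gripper open.
Joint ranges: [-2.86, 2.86], [-0.3, 2.09], [-1.38, 1.24], [0.06, 2.45], [-1.56, 4.7], [0.09, 2.05], [-2.69, 2.69]. Speed limits (rad/s): [2.57, 2.57, 3.14, 3.14, 3.14, 3.14, 3.14].

### API

Orientations are given as a unit quaternion [w, x, y, z].
In Python, from cell import observe, grab_frame, finish_job, grip_depth gives the robot as it stands.
- The arm moves only by the tool servo_tool, never from a script. Its argument "rows" is text: rows parted by semicolons, each of 5 numbers parted by spaces: the shift along the world's x, y, z in mm, then the turn about the world's z in rad, then the closure, from -1 (fully open) to 1 (shut). In form: x y z yaw gripper; .... A call has 1 to 8 rows; each row is the pose to reach, as a shift and turn from the pose measured when the call began; what a row does not reach only later rows make up. A row lasts 1/10 s, in which the tool goes at most 50 mm and 8.59 degrees, less where a joint would pass 70% of its speed; a pose out of reach is approached as far as the arm can. A call with a gripper value outside its range is refused whole. The fingers move at their own pace and stop on an object; "grip_force" is the grip in N (left out, the last holds). Time passes only in rows, so rows that repeat a pose let the fingers close. It gives the time, the measured TCP pose, the force and the opening at its end, in the units of the state.
- observe(): the state, without advancing time (a new reading comes with each control period).
- grab_frame(name): name is "scene" or "top" or "wrist"; returns a dict with "frame" (420x560x3 uint8, blue, green, red), "fx", "fy", "cx", "cy" (pixels), "dist_coeffs" ([k1, k2, p1, p2, k3] as OpenCV has them; the pictures are not rectified), "position" and "orientation" of the camera in the world. Camera axes: x right, y up, looking along -z (the intrinsics and any distortion apply to the point x, -y, -z); pixel columns grow to the right and rows downward; lengths in m; the calibration is good to about 2 mm. A picture is of the moment at which its call begins. There is no depth.
- finish_job(): hands the job in, once; it reports no verdict.
The state is a dict: "clock": time; "joint_positions": joint angles; "qvel": joint speeds; "effort": joint torques, N m; "tool_pos": TCP position; "eef_rot": TCP orientation; "wrist_force": force on the tool from outside, world axes, zero at the start; "torque": the same for the moment, N m; "gripper_width": opening from 0.0 (shut) to 1.0 (fully open).
Only numpy, scipy, OpenCV 4.12 (cv2) and the standard library are available. Lean on these libraries where they do the work, as an engineer would, in place of code of your own. Each camera call takes 0.05 s, during which the arm holds its last target. There are 200 camera calls.

### The job

Make up the two sampling kits from the loose stock on the table. The tray with three pockets gets the swab case in its long pocket, and the squat specimen jar and the tall sample tube standing in its two round pockets, one in each (either way round); the tray with two pockets gets the dropper bottle standing in its round pocket and the test carton lying flat in its rectangular pocket. Seat everything fully down on the pocket floors, let go, and leave the roll of tape where it is.

Things in the scene. Friction and masses are not known exactly. Their poses are not given: they have to be found in the camera images.
- tray_three: Larger kit tray: white plastic plate with THREE pockets, fixed, 152 (its x) x 210 (its y) x 12 mm high. Origin: underside centre. Pockets 8 mm deep, grey-lined floor 4 mm above the table: two round ones, diameter 60, centred at x -35, y -52 and x -35, y +52 mm; a long one, 50 in x by 146 in y, centred at x +42, y 0. On the robot's left or right, turned up to 15 degrees.
- tray_two: Smaller kit tray: white plastic plate with TWO pockets, fixed, 130 (its x) x 200 (its y) x 12 mm high. Origin: underside centre. Pockets 8 mm deep, grey-lined floor 4 mm above the table: a round one, diameter 60, centred at x 0, y +52 mm; a rectangular one, 98 in x by 70 in y, centred at x 0, y -45 mm. On the side opposite the larger tray, turned up to 15 degrees.
- swab_case: Long slim rigid white plastic swab case, lying flat, 120 mm (its x) by 28 mm (its y) by 26 mm high, rounded edges, grey seam and a grey strip on top, about 50 g. Origin: centre of its underside, z up. It starts between the two trays.
- jar: Squat white specimen jar with a wide screw lid, standing: body 38 to 39 mm in diameter up to 36 mm, lid 42 mm in diameter from 36 mm to its top at 50 mm; about 60 g. Origin: centre of its underside, z up. It starts in the far row of stock.
- tube: Tall slender white sample tube with a screw cap, standing on its own round foot: foot 30 mm, body 26 mm, cap 29 mm in diameter (cap from 75 mm to the top at 95 mm); about 40 g. Origin: centre of its underside, z up. It starts in the far row of stock.
- dropper: White dropper bottle with a narrow pointed nozzle, standing: body 36 mm in diameter up to 48 mm, then a shoulder narrowing to 18 mm at 56 mm, then the nozzle to 78 mm; about 60 g. Origin: centre of its underside, z up. It starts in the far row of stock.
- carton: Small off-white closed rigid test carton, lying flat, 74 mm (its x) by 46 mm (its y) by 30 mm high, about 60 g. Origin: centre of its underside, z up. It starts in the far row of stock.
- tape_roll: Roll of brown tape lying flat, 64 mm outside diameter, 40 mm hole, 24 mm high, loose, 90 g. Origin: centre of its underside, z up. It stands in the far row among the stock and is not part of any kit: leave it where it is.
Things that resemble listed ones, but are neither listed nor needed, are in the scene too. Leave any orange look-alike of the swab_case alone. What is shaped like the jar but blue is not meant.

How it is judged:
At the end, for the whole second after the job is handed in: Each thing on the floor of its pocket (underside < 7.5 mm above tray underside, tilt < 0.1 rad, within 18 mm of a round pocket's centre in x and y, 20 mm carton, 17 by 22 mm case; case lengthwise within 0.25 rad), jar and tube in different pockets, at rest, released; tape within 30 mm (x of swab_case in the frame of tray_three between 0.025 and 0.059 m and y of swab_case in the frame of tray_three between -0.022 and 0.022 m and z of swab_case in the frame of tray_three below 0.0075 m and angle between each of swab_case, dropper, carton's own z axis and vertical below 0.1 rad and angle between the x axis of swab_case and the y axis of tray_three, either way round below 0.25 rad and ((x of jar in the frame of tray_three between -0.053 and -0.017 m and y of jar in the frame of tray_three between -0.07 and -0.034 m and z of each of jar, tube in the frame of tray_three below 0.0075 m and angle between each of jar, tube's own z axis and vertical below 0.1 rad and x of tube in the frame of tray_three between -0.053 and -0.017 m and y of tube in the frame of tray_three between 0.034 and 0.07 m) or (x of jar in the frame of tray_three between -0.053 and -0.017 m and y of jar in the frame of tray_three between 0.034 and 0.07 m and z of each of jar, tube in the frame of tray_three below 0.0075 m and angle between each of jar, tube's own z axis and vertical below 0.1 rad and x of tube in the frame of tray_three between -0.053 and -0.017 m and y of tube in the frame of tray_three between -0.07 and -0.034 m)) and x of dropper in the frame of tray_two between -0.018 and 0.018 m and y of dropper in the frame of tray_two between 0.034 and 0.07 m and z of each of dropper, carton in the frame of tray_two below 0.0075 m and x of carton in the frame of tray_two between -0.02 and 0.02 m and y of carton in the frame of tray_two between -0.065 and -0.025 m and linear speed of each of jar, tube, swab_case, dropper, carton below 0.02 m/s and contact force between each of jar, tube, swab_case, dropper, carton and the fingers below 0.1 N and distance of tape_roll from where it was at the start of the episode below 0.03 m and angle between tape_roll's own z axis and vertical below 0.15 rad); the robot touches nothing.
It fails at once if the roll of tape is pushed or carried more than 30 mm from its place (distance of tape_roll from where it was at the start of the episode above 0.03 m).
It also fails if it takes over 125 s, if anything falls off the work surface, if the arm or the gripper's body presses on something with over 40 N, if the wrist force passes 120 N, or if a joint passes its speed limit or range.

## Working session

There is one attempt and no reset: what is moved stays moved. The work goes in short steps, Python scripts to look and compute and a tool call to move; the robot and the scene stay as the last step left them, time stands still between calls to the robot, and variables do not carry over. Pictures are saved under pics/ and viewed, about 12 in all and at most 16, crops included, and the job is handed in when it is done.

Besides the shell and the picture viewer there is one more tool, called as a command line: name --argument value ..., lists and objects as JSON in quotes. servo_tool: Moves the arm, as the interface text tells. Its arguments: {"type":"object","properties":{"rows":{"type":"string"},"grip_force":{"type":"number"}},"required":["rows"]}

```bash
mkdir -p pics; ls
cat > h.py <<'E'
import numpy as np, cv2
from cell import observe, grab_frame, finish_job, grip_depth
from scipy.spatial.transform import Rotation as R
def cam(c):
    K=np.array([[c["fx"],0,c["cx"]],[0,c["fy"],c["cy"]],[0,0,1.]])
    w,x,y,z=c["orientation"]; Rw=R.from_quat([x,y,z,w]).as_matrix()@np.diag([1,-1,-1])
    return K,np.array(c["dist_coeffs"],float),Rw,np.array(c["position"])
def px2w(c,uv,z):
    K,d,Rw,p=cam(c); u=cv2.undistortPoints(np.array(uv,float).reshape(-1,1,2),K,d).reshape(-1,2)
    r=np.c_[u,np.ones(len(u))]@Rw.T
    return p+r*((z-p[2])/r[:,2])[:,None]
def w2px(c,P):
    K,d,Rw,p=cam(c); rv=cv2.Rodrigues(Rw.T)[0]
    return cv2.projectPoints(np.array(P,float).reshape(-1,1,3),rv,-Rw.T@p,K,d)[0].reshape(-1,2)
E
python3 - <<'E'
from h import *
import pickle
o=observe();print({k:np.round(v,3).tolist() for k,v in o.items()},grip_depth)
for n in("top","scene"):
    c=grab_frame(n);pickle.dump(c,open(n+".pkl","wb"));cv2.imwrite(f"pics/{n}0.png",c["frame"])
    print(n,c["position"],c["orientation"],c["fx"],c["dist_coeffs"])
E
```

```text
pics
{'clock': 0.0, 'joint_positions': [1.129, 0.322, -0.07, 1.452, 0.023, 1.371, -0.057], 'qvel': [0.001, -0.0, 0.001, -0.002, -0.001, 0.002, -0.001], 'effort': [0.0, -49.358, -0.382, -31.433, 0.013, 0.012, -0.0], 'tool_pos': [0.286, -0.583, 0.23], 'eef_rot': [-0.001, 0.974, 0.226, -0.0], 'wrist_force': [0.047, -0.232, -0.96], 'torque': [0.014, 0.02, -0.036], 'gripper_width': 0.998} -0.0187
top [0.36478746 0.00984952 0.98066257] [-0.70140581 -0.04619688  0.05581566  0.70907006] 409.7113422259417 [-0.0579991  0.         0.         0.         0.       ]
scene [ 0.90684889 -0.27311722  0.5458459 ] [0.82430375 0.33147463 0.18206762 0.42130664] 386.7300716373973 [-0.02424259  0.          0.          0.          0.        ]
```

View pics/top0.png

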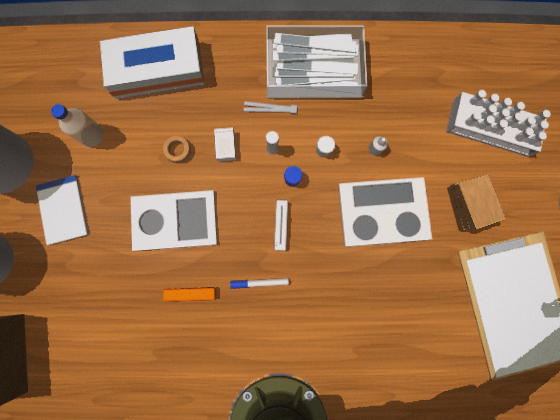

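View pics/scene0.png

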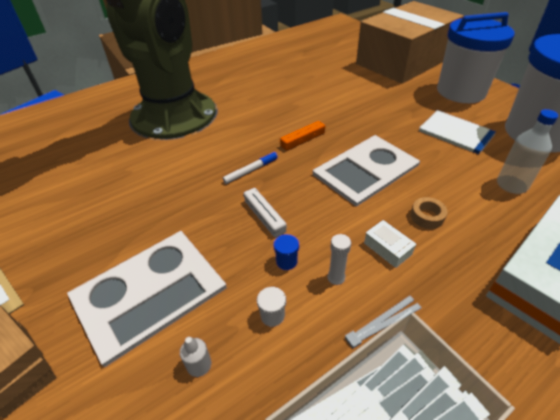

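Run:
```python
from h import *
import pickle
c=pickle.load(open("top.pkl","rb"));f=c["frame"];hsv=cv2.cvtColor(f,cv2.COLOR_BGR2HSV)
m=((hsv[...,1]<70)&(hsv[...,2]>60)).astype(np.uint8)*255
cs,_=cv2.findContours(m,cv2.RETR_EXTERNAL,cv2.CHAIN_APPROX_NONE)
for k in cs:
    if cv2.contourArea(k)<60: continue
    (u,v),_,_=cv2.minAreaRect(k)
    if not(120<u<440 and 120<v<260): continue
    z={True:.012}.get(cv2.contourArea(k)>3000,.028)
    w=px2w(c,k.reshape(-1,2),z)[:,:2]*1000
    r=cv2.minAreaRect(w.astype(np.float32))
    print(np.round([u,v]),np.round(cv2.boundingRect(k)),cv2.contourArea(k),"rect mm@z",z,np.round(r[0],1),np.round(r[1],1),round(r[2],1))
h=cv2.resize(f[120:260,125:440],None,fx=2.5,fy=2.5,interpolation=cv2.INTER_CUBIC)
s=pickle.load(open("scene.pkl","rb"))["frame"]
g=cv2.resize(s[220:385,160:420],None,fx=1.5,fy=1.5,interpolation=cv2.INTER_CUBIC)
W=np.zeros((h.shape[0]+g.shape[0],h.shape[1],3),np.uint8);W[:h.shape[0]]=h;W[h.shape[0]:,:g.shape[1]]=g
cv2.imwrite("pics/crop1.png",W);print(W.shape)
```

```text
[281. 225.] [274 200  14  51] 531.5 rect mm@z 0.028 [453.7 -11.4] [ 27.3 118.2] 86.7
[173. 220.] [131 190  86  61] 4473.5 rect mm@z 0.012 [469.2 244.8] [131.4 201.2] 3.9
[385. 211.] [339 177  93  70] 5347.5 rect mm@z 0.012 [ 485.6 -261.8] [153.2 212. ] 3.9
[378. 146.] [369 136  18  19] 220.0 rect mm@z 0.028 [ 643.6 -248.1] [34.2 50.3] 43.9
[326. 146.] [317 136  18  21] 271.0 rect mm@z 0.028 [ 642.9 -121.7] [41.1 50.2] 88.4
[272. 142.] [266 131  13  23] 206.5 rect mm@z 0.028 [653.8   7. ] [28.9 54.8] 89.6
[224. 144.] [214 127  22  34] 569.5 rect mm@z 0.028 [650.6 121.6] [80.5 46.1] 4.5
(598, 788, 3)
```

View pics/crop1.png

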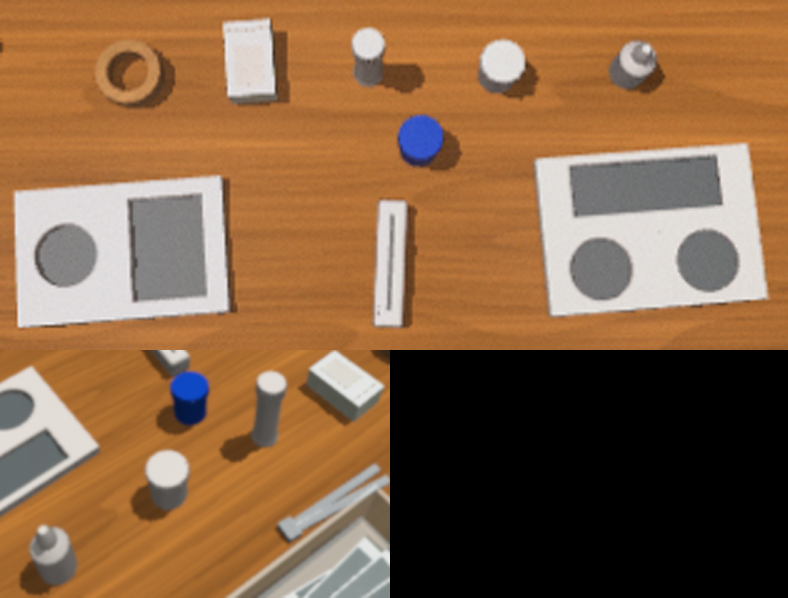

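```bash
cat > m.py <<'E'
from h import *
import pickle
from scipy.optimize import least_squares
def circ(r,z): a=np.linspace(0,2*np.pi,40,endpoint=False); return np.c_[r*np.cos(a),r*np.sin(a),0*a+z]
def box(a,b,z0,z1): return np.array([[sx*a/2,sy*b/2,z] for sx in(-1,1) for sy in(-1,1) for z in(z0,z1)])
M={'jar':[circ(.0193,0),circ(.0193,.036),circ(.021,.036),circ(.021,.05)],'tube':[circ(.015,0),circ(.013,.005),circ(.0145,.075),circ(.0145,.095)],
'dropper':[circ(.018,0),circ(.018,.048),circ(.009,.056),circ(.004,.078)],'carton':[box(.074,.046,0,.03)],'swab':[box(.12,.028,0,.026)],
't3':[box(.152,.21,0,.012)],'t2':[box(.13,.2,0,.012)],'tape':[circ(.032,0),circ(.032,.024)]}
M={k:np.vstack(v) for k,v in M.items()}
def pose(P,x,y,t): c,s=np.cos(t),np.sin(t); return np.c_[x+c*P[:,0]-s*P[:,1],y+s*P[:,0]+c*P[:,1],P[:,2]]
def sil(c,P,sh,S=4):
    im=np.zeros((420*S,560*S),np.uint8); q=w2px(c,P)
    cv2.fillConvexPoly(im,cv2.convexHull(((q+.5)*S-.5).astype(np.float32)).round().astype(int),255)
    return cv2.resize(im,(560,420),interpolation=cv2.INTER_AREA)/255.
def mask(c,white=True):
    hsv=cv2.cvtColor(c["frame"],cv2.COLOR_BGR2HSV)
    return ((hsv[...,1]<80)&(hsv[...,2]>60)).astype(float)
def fit(c,n,x0,m=None):
    m=mask(c) if m is None else m
    P=M[n]; yaw=n in('carton','swab','t3','t2')
    q=w2px(c,pose(P,*x0)); (a,b),(A,B)=q.min(0).astype(int)-7,q.max(0).astype(int)+8; a,b=max(a,0),max(b,0)
    w=m[b:B,a:A].copy()
    if n in('t3','t2'):
        w=cv2.morphologyEx(w.astype(np.uint8),cv2.MORPH_CLOSE,np.ones((3,3))).astype(float)
    nl,lab,st,ce=cv2.connectedComponentsWithStats(w.astype(np.uint8)); 
    if nl>1: k=1+st[1:,4].argmax(); w=(lab==k).astype(float)
    cs=cv2.findContours(w.astype(np.uint8),cv2.RETR_EXTERNAL,cv2.CHAIN_APPROX_NONE)[0]
    w=cv2.drawContours(w.astype(np.uint8),cs,-1,1,-1).astype(float)
    from scipy.optimize import minimize
    sc=np.array([1e-3,1e-3,.01])
    def cost(p): 
        t=x0+p*sc*([1,1,1] if yaw else [1,1,0]); return np.abs(sil(c,pose(P,*t),None)[b:B,a:A]-w).sum()
    s=np.vstack([np.zeros(3),np.eye(3)*8])
    r=minimize(cost,np.zeros(3),method='Nelder-Mead',options=dict(initial_simplex=s,xatol=.1,fatol=.2,maxfev=150))
    return x0+r.x*sc*([1,1,1] if yaw else [1,1,0]), r.fun/w.sum()
E
python3 - <<'E'
from m import *
X={'t3':(.4856,-.2618,.068),'t2':(.4692,.2448,.068),'swab':(.4537,-.0114,-.0576),'carton':(.6506,.1216,.078),'jar':(.635,-.1217,0),'tube':(.64,.007,0),'dropper':(.63,-.245,0),'tape':(.64,.235,0)}
for n,x0 in X.items():
    for k in('top','scene'):
        c=pickle.load(open(k+'.pkl','rb'));m=None
        if n=='tape':
            h=cv2.cvtColor(c["frame"],cv2.COLOR_BGR2HSV); m=None; q=w2px(c,pose(M[n],*x0)); print('tape bbox px',k,q.min(0),q.max(0)); continue
        p,e=fit(c,n,np.array(x0),m); print(n,k,np.round(p[:2]*1000,1),round(p[2],3),'err',round(e,3))
E
```

```text
t3 top [ 485.8 -263.2] 0.068 err 0.014
t3 scene [ 483.5 -263.6] 0.066 err 0.012
t2 top [469.7 245.6] 0.069 err 0.016
t2 scene [466.9 246.4] 0.066 err 0.018
swab top [454.3 -11.3] -0.06 err 0.064
swab scene [452.7 -11. ] -0.098 err 0.13
carton top [654.3 122.1] 0.088 err 0.07
carton scene [651.1 123. ] 0.079 err 0.044
jar top [ 642.5 -120.3] 0.0 err 0.097
jar scene [ 639.9 -119.4] 0.0 err 0.089
tube top [646.5   7.1] 0.0 err 0.124
tube scene [644.3   7.5] 0.0 err 0.172
dropper top [ 644.1 -249.3] 0.0 err 0.13
dropper scene [ 643.2 -249.5] 0.0 err 0.076
tape bbox px top [164.25219672 136.11202176] [192.60866177 164.21549054]
tape bbox px scene [407.28571025 196.71953028] [444.88251776 229.57505625]
```

servo_tool --rows "200 250 -40 -0.3 -1;200 250 -40 -0.4 -1;200 250 -40 -0.5 -1;200 250 -40 -0.516 -1;200 250 -40 -0.516 -1;200 250 -40 -0.516 -1;168 572 -80 -0.516 -1;168 572 -80 -0.516 -1" --grip_force 30

```text
clock: 0.9
tool_pos: [0.465, -0.2527, 0.1802]
eef_rot: [-0.001, 1.0, -0.029, -0.0]
wrist_force: [-0.1, 0.5, -0.4]
gripper_width: 1.001
```

servo_tool --rows "-11 242 -60 0 -1;-11 242 -60 0 -1;-11 242 -60 0 -1;-11 242 -60 0 -1;-11 242 -60 0 -1;-11 242 -60 0 -1;-11 242 -60 0 -1"

```text
clock: 1.6
tool_pos: [0.4534, -0.0095, 0.1197]
eef_rot: [-0.001, 1.0, -0.028, -0.001]
wrist_force: [0.1, -0.7, 0.9]
gripper_width: 0.998
```

Run:
```python
from m import *
o=observe();print({k:np.round(o[k],4).tolist() for k in('clock','tool_pos','joint_positions','eef_rot')})
c=grab_frame("wrist");pickle.dump(c,open("w.pkl","wb"))
p,e=fit(c,'swab',np.array([.4535,-.0112,-.06]));print(p,e)
f=c["frame"].copy()
q=w2px(c,pose(M['swab'],.4535,-.0112,-.06)); cv2.polylines(f,[cv2.convexHull(q.astype(np.float32)).astype(int)],True,(0,0,255),1)
cv2.imwrite("pics/w1.png",f)
```

```text
{'clock': 1.6, 'tool_pos': [0.4534, -0.0095, 0.1197], 'joint_positions': [0.4395, 0.0139, -0.4746, 2.0398, 0.0043, 1.0913, -1.6631], 'eef_rot': [-0.0012, 0.9996, -0.0276, -0.001]}
[ 0.45561654 -0.01009004 -0.05509422] 0.038322905205913846
```

View pics/w1.png

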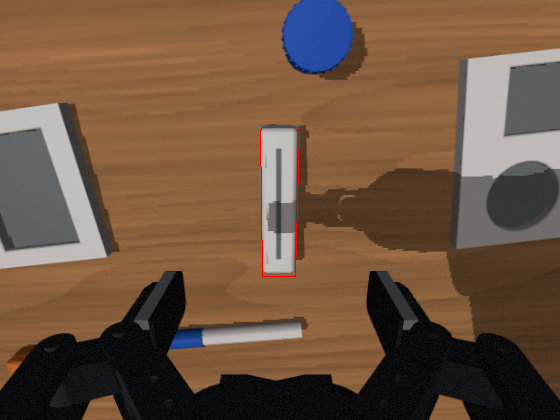

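The wrist picture shows the white case at (280,200), matching the projected outline (red). The blue jar look-alike is at (318,35), clear of the fingers.

servo_tool --rows "1 -1 -50 0 -1;1 -1 -90 0 -1;1 -1 -112 0 -1;1 -1 -112 0 -1;1 -1 -112 0 1;1 -1 -112 0 1;1 -1 -112 0 1;1 -1 -112 0 1" --grip_force 30

```text
clock: 2.45
tool_pos: [0.4559, -0.0123, 0.0092]
eef_rot: [-0.001, 1.0, -0.029, 0.001]
wrist_force: [-0.6, 1.9, -0.1]
gripper_width: 0.326
```

servo_tool --rows "0 0 0 0 1;0 0 0 0 1;0 0 0 0 1;0 0 20 0 1;0 0 60 0 1;0 0 90 0 1;0 0 90 0 1"

```text
clock: 3.15
tool_pos: [0.4591, -0.0124, 0.1033]
eef_rot: [-0.0, 1.0, -0.029, 0.005]
wrist_force: [0.0, 0.9, 0.6]
gripper_width: 0.317
```

servo_tool --rows "40 -40 20 0.15 1;60 -80 20 0.3 1;67 -120 20 0.45 1;67 -160 20 0.6 1;67 -200 20 0.75 1;67 -230 20 0.9 1;67 -248 20 1.05 1;67 -248 20 1.2 1"

```text
clock: 3.95
tool_pos: [0.5244, -0.2644, 0.1215]
eef_rot: [-0.003, 0.842, 0.539, 0.002]
wrist_force: [-0.1, 0.9, -2.0]
gripper_width: 0.323
```

```bash
cat > st.py <<'E'
from m import *
import sys
# usage: st.py targetx targety targetz targetpsi (mm, rad): prints shift
o=observe();p=np.array(o["tool_pos"])*1000;w,x,y,z=o["eef_rot"];psi=2*np.arctan2(y,x)
a=list(map(float,sys.argv[1:]))
print('t',round(o["clock"],2),'shift',np.round(np.array(a[:3])-p,1),'turn',round((a[3]-psi+np.pi/2)%np.pi-np.pi/2,3),'psi',round(psi,3),'w',round(o["gripper_width"],3),'j7',round(o["joint_positions"][6],2))
E
python3 st.py 526.5 -260.6 40 1.638
```

```text
t 3.95 shift [  2.1   3.8 -81.5] turn 0.499 psi 1.139 w 0.323 j7 -0.1
```

servo_tool --rows "2 4 0 0.15 1;2 4 0 0.3 1;2 4 0 0.45 1;2 4 -20 0.5 1;2 4 -50 0.5 1;2 4 -80 0.5 1;2 4 -80 0.5 1;2 4 -80 0.5 1"

```text
clock: 4.75
tool_pos: [0.5258, -0.2599, 0.0408]
eef_rot: [-0.005, 0.682, 0.731, 0.002]
wrist_force: [0.1, 0.4, -0.0]
gripper_width: 0.318
```

```bash
python3 st.py 526.5 -260.6 12.5 1.638
python3 - <<'E'
from m import *
c=grab_frame("top")
f=cv2.resize(c["frame"][160:260,320:450],None,fx=3,fy=3,interpolation=cv2.INTER_CUBIC)
d=grab_frame("scene");g=cv2.resize(d["frame"][180:360,50:240],None,fx=2,fy=2,interpolation=cv2.INTER_CUBIC)
W=np.zeros((360,800,3),np.uint8);W[:300,:390]=f;W[:,400:780]=g
cv2.imwrite("pics/p1.png",W)
E
```

```text
t 4.75 shift [  0.7  -0.7 -28.3] turn -0.001 psi 1.639 w 0.318 j7 0.33
```

View pics/p1.png

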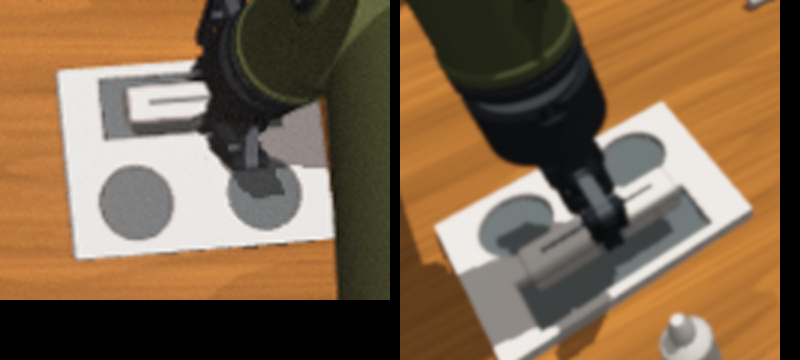

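The case hangs level over the long pocket (left crop (170,105), right crop (600,230)). I'll lower it.

servo_tool --rows "1 -1 -12 0 1;1 -1 -20 0 1;1 -1 -24 0 1;1 -1 -26 0 1;1 -1 -27 0 1;1 -1 -28 0 1;1 -1 -28 0 1"

```text
clock: 5.55
tool_pos: [0.5285, -0.2617, 0.015]
eef_rot: [-0.003, 0.682, 0.731, 0.002]
wrist_force: [-0.4, 0.4, -1.1]
gripper_width: 0.321
```

servo_tool --rows "-2 1 -2 0 1;-2 1 -3 0 1;-2 1 -3 0 1;-2 1 -4 0 1"

```text
clock: 5.95
tool_pos: [0.5272, -0.261, 0.0133]
eef_rot: [-0.002, 0.682, 0.731, 0.002]
wrist_force: [-5.0, 2.2, 19.2]
gripper_width: 0.316
```

servo_tool --rows "0 0 1 0 -1;0 0 1 0 -1;0 0 1 0 -1;0 0 1 0 -1;0 0 40 0 -1;0 0 90 0 -1;0 0 120 0 -1;0 0 120 -0.1 -1"

```text
clock: 6.75
tool_pos: [0.5305, -0.2623, 0.1388]
eef_rot: [0.003, 0.719, 0.695, 0.003]
wrist_force: [0.4, -0.5, -1.0]
gripper_width: 1.0
```

```bash
python3 st.py 641 -120 100 0.067; sed -i 's/^.*turn/&/' st.py
```

```text
t 6.75 shift [110.5 142.3 -38.8] turn -1.47 psi 1.537 w 1.0 j7 0.28
```

servo_tool --rows "50 50 0 -0.15 -1;80 100 0 -0.3 -1;110 142 0 -0.45 -1;110 142 0 -0.6 -1;110 142 0 -0.75 -1;110 142 0 -0.9 -1;110 142 0 -1.05 -1;110 142 0 -1.2 -1"

```text
clock: 7.55
tool_pos: [0.6403, -0.12, 0.1381]
eef_rot: [0.004, 0.984, 0.179, 0.001]
wrist_force: [0.0, -0.2, -0.2]
gripper_width: 1.003
```

servo_tool --rows "0 0 0 -0.15 -1;0 0 0 -0.3 -1;0 0 0 -0.35 -1;0 0 0 -0.35 -1"

```text
clock: 7.95
tool_pos: [0.64, -0.1199, 0.1376]
eef_rot: [0.004, 1.0, 0.006, -0.0]
wrist_force: [-0.2, -0.0, -1.0]
gripper_width: 1.0
```

```bash
python3 st.py 641 -120 22 0.067
python3 - <<'E'
from m import *
c=grab_frame("wrist");pickle.dump(c,open("w.pkl","wb"))
p,e=fit(c,'jar',np.array([.641,-.120,0]));print(p,e)
c=grab_frame("top");pickle.dump(c,open("top2.pkl","wb"))
p,e=fit(c,'swab',np.array([.5265,-.2606,1.638]));print(p,e)
cv2.imwrite("pics/top2.png",cv2.resize(c["frame"][110:270,110:450],None,fx=2,fy=2))
E
```

```text
t 7.95 shift [ 1.000e+00 -1.000e-01 -1.156e+02] turn 0.056 psi 0.011 w 1.0 j7 -1.51
[ 0.64323604 -0.11780086  0.        ] 0.054107996666228016
[ 0.4222037  -0.29378519  2.91503704] nanm.py:35: RuntimeWarning: invalid value encountered in scalar divide
  return x0+r.x*sc*([1,1,1] if yaw else [1,1,0]), r.fun/w.sum()
```

View pics/top2.png

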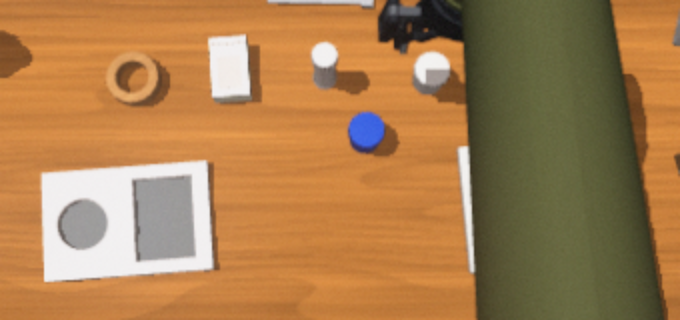

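The arm hides the large tray here. The jar and the other stock are undisturbed. The wrist fit puts the jar within 2–3 mm of the estimate.

servo_tool --rows "2 1 -50 0.056 -1;2 1 -90 0.056 -1;2 1 -115 0.056 -1;2 1 -115 0.056 -1;2 1 -115 0.056 1;2 1 -115 0.056 1;2 1 -115 0.056 1;2 1 -115 0.056 1"

```text
clock: 8.85
tool_pos: [0.6437, -0.1192, 0.0252]
eef_rot: [0.004, 0.999, 0.034, 0.002]
wrist_force: [-0.5, 0.2, 4.6]
gripper_width: 0.478
```

servo_tool --rows "0 0 0 0 1;0 0 0 0 1;0 0 20 0 1;0 0 60 0 1;0 0 90 0 1;0 0 90 0 1"

```text
clock: 9.45
tool_pos: [0.6469, -0.1195, 0.1206]
eef_rot: [0.005, 0.999, 0.034, 0.006]
wrist_force: [2.1, 0.2, -0.5]
gripper_width: 0.482
```

```bash
python3 st.py 453.2 -317.6 40 0.067
python3 - <<'E'
from m import *
c=grab_frame("wrist");cv2.imwrite("pics/w2.png",cv2.resize(c["frame"],None,fx=.75,fy=.75))
E
```

```text
t 9.45 shift [-193.7 -198.1  -80.6] turn -0.001 psi 0.068 w 0.482 j7 -1.46
```

View pics/w2.png

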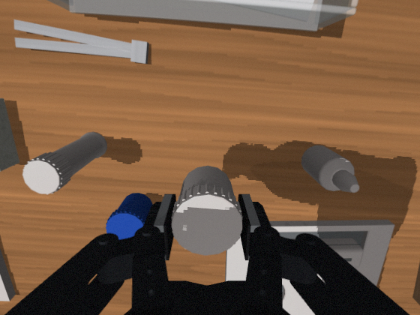

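The jar is held upright by its lid at (208,215). Carrying it to the far-right round pocket.

servo_tool --rows "-45 -20 10 0 1;-90 -40 10 0 1;-130 -75 10 0 1;-160 -115 10 0 1;-185 -155 10 0 1;-194 -198 10 0 1;-194 -198 0 0 1;-194 -198 -30 0 1"

```text
clock: 10.3
tool_pos: [0.4516, -0.32, 0.0885]
eef_rot: [0.006, 0.999, 0.032, 0.006]
wrist_force: [1.4, 0.7, -1.1]
gripper_width: 0.482
```

```bash
python3 st.py 453.2 -317.6 45 0.067
```

```text
t 10.3 shift [  1.6   2.4 -43.5] turn 0.003 psi 0.064 w 0.482 j7 -0.98
```

servo_tool --rows "2 2 -30 0 1;2 2 -44 0 1;2 2 -52 0 1;2 2 -56 0 1;2 2 -58 0 1;2 2 -59 0 1;2 2 -59 0 1"

```text
clock: 11.0
tool_pos: [0.4542, -0.3183, 0.0303]
eef_rot: [0.007, 0.999, 0.032, 0.006]
wrist_force: [0.8, 0.7, -1.1]
gripper_width: 0.48
```

servo_tool --rows "-1 1 -1 0 1;-1 1 -2 0 1;-1 1 -3 0 1;-1 1 -4 0 1"

```text
clock: 11.4
tool_pos: [0.4542, -0.3177, 0.0291]
eef_rot: [0.007, 0.999, 0.032, 0.007]
wrist_force: [-5.6, 3.4, 20.6]
gripper_width: 0.481
```

servo_tool --rows "0 0 2 0 -1;0 0 2 0 -1;0 0 2 0 -1;0 0 2 0 -1;0 0 45 0 -1;0 0 95 0 -1;0 0 140 0 -1"

```text
clock: 12.1
tool_pos: [0.454, -0.3175, 0.1704]
eef_rot: [0.007, 0.999, 0.032, 0.007]
wrist_force: [0.5, -1.4, -0.0]
gripper_width: 1.003
```

servo_tool --rows "191 325 10 0 -1;191 325 10 0 -1;191 325 10 0 -1;191 325 10 0 -1;191 325 10 0 -1;191 325 10 0 -1;191 325 10 0 -1;191 325 10 0 -1"

```text
clock: 12.9
tool_pos: [0.646, 0.0133, 0.18]
eef_rot: [0.005, 0.999, 0.035, 0.007]
wrist_force: [0.8, -0.4, -0.0]
gripper_width: 0.996
```

```bash
python3 st.py 645.4 7.3 36 0.067
python3 - <<'E'
from m import *
c=grab_frame("wrist");pickle.dump(c,open("w.pkl","wb"))
p,e=fit(c,'tube',np.array([.6454,.0073,0]));print(p,e)
c=grab_frame("top");pickle.dump(c,open("top3.pkl","wb"))
cv2.imwrite("pics/top3.png",np.hstack([cv2.resize(c["frame"][160:260,320:450],None,fx=3,fy=3)]))
E
```

```text
t 12.9 shift [  -0.6   -6.  -144. ] turn -0.003 psi 0.07 w 0.996 j7 -1.67
[0.64752404 0.01091352 0.        ] 0.08399117222646635
```

View pics/top3.png

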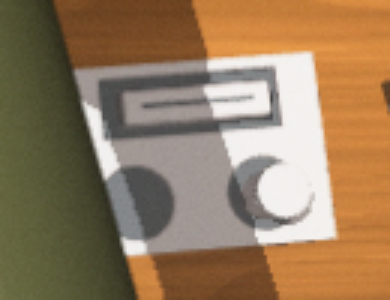

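The case sits in the long pocket at crop (198,103) and the jar stands in its round pocket at (283,190). Next the tube.

servo_tool --rows "0 -5 -45 0 -1;0 -5 -90 0 -1;0 -5 -130 0 -1;0 -5 -142 0 -1;0 -5 -142 0 1;0 -5 -142 0 1;0 -5 -142 0 1;0 -5 -142 0 1"

```text
clock: 13.8
tool_pos: [0.6475, 0.0093, 0.0402]
eef_rot: [0.005, 0.999, 0.036, 0.009]
wrist_force: [0.1, -0.2, 1.4]
gripper_width: 0.331
```

servo_tool --rows "0 0 0 0 1;0 0 0 0 1;0 0 0 0 1;0 0 20 0 1;0 0 60 0 1;0 0 100 0 1;0 0 100 0 1"

```text
clock: 14.5
tool_pos: [0.6515, 0.0099, 0.1471]
eef_rot: [0.005, 0.999, 0.036, 0.014]
wrist_force: [1.1, -0.1, 0.5]
gripper_width: 0.312
```

```bash
python3 st.py 446.2 -213.9 80 0.067
python3 - <<'E'
from m import *
c=grab_frame("wrist");cv2.imwrite("pics/w3.png",cv2.resize(c["frame"],None,fx=.75,fy=.75))
E
```

```text
t 14.5 shift [-205.3 -223.8  -67.1] turn -0.005 psi 0.072 w 0.312 j7 -1.67
```

View pics/w3.png

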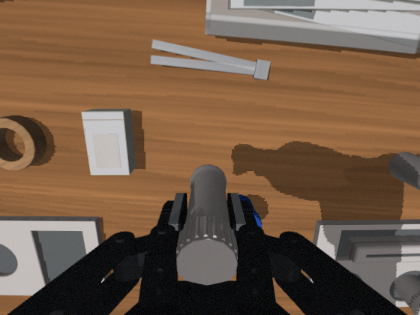

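The tube is held upright at (208,230). The blue jar behind it was not moved noticeably.

servo_tool --rows "-40 -30 0 0 1;-75 -65 0 0 1;-110 -100 0 0 1;-145 -135 0 0 1;-175 -170 0 0 1;-205 -205 0 0 1;-205 -224 0 0 1;-205 -224 -30 0 1"

```text
clock: 15.35
tool_pos: [0.4454, -0.2194, 0.1161]
eef_rot: [0.008, 0.999, 0.033, 0.015]
wrist_force: [1.3, -0.1, -0.6]
gripper_width: 0.315
```

```bash
python3 st.py 446.2 -213.9 47 0.067
```

```text
t 15.35 shift [  0.8   5.5 -69.1] turn 0.001 psi 0.066 w 0.315 j7 -1.12
```

servo_tool --rows "0 5 -30 0 1;0 5 -50 0 1;0 5 -62 0 1;0 5 -66 0 1;0 5 -68 0 1;0 5 -70 0 1;0 5 -71 0 1;0 5 -72 0 1"

```text
clock: 16.15
tool_pos: [0.4459, -0.2147, 0.0447]
eef_rot: [0.008, 0.999, 0.033, 0.015]
wrist_force: [-1.1, -0.1, -0.2]
gripper_width: 0.311
```

servo_tool --rows "0 1 -1 0 1;0 1 -2 0 1;0 1 -3 0 1;0 1 -4 0 1"

```text
clock: 16.55
tool_pos: [0.4488, -0.2151, 0.0439]
eef_rot: [0.01, 0.999, 0.033, 0.018]
wrist_force: [-1.6, -0.6, 19.2]
gripper_width: 0.31
```

servo_tool --rows "0 0 2 0 -1;0 0 2 0 -1;0 0 2 0 -1;0 0 2 0 -1;0 0 45 0 -1;0 0 90 0 -1;0 0 130 0 -1;0 0 130 0 -1"

```text
clock: 17.35
tool_pos: [0.4522, -0.2165, 0.1797]
eef_rot: [0.012, 0.999, 0.033, 0.023]
wrist_force: [-0.2, -0.0, 0.7]
gripper_width: 1.002
```

servo_tool --rows "195 -35 0 0 -1;195 -35 0 0 -1;195 -35 0 0 -1;195 -35 0 0 -1;195 -35 0 0 -1;195 -35 -30 0 -1;195 -35 -30 0 -1"

```text
clock: 18.05
tool_pos: [0.6439, -0.2503, 0.1437]
eef_rot: [0.01, 0.999, 0.033, 0.018]
wrist_force: [-0.6, 0.3, -1.1]
gripper_width: 1.002
```

```bash
python3 st.py 643.6 -249.4 16 0.067
python3 - <<'E'
from m import *
o=observe();print(np.round(o["eef_rot"],3),np.round(o["joint_positions"],2))
c=grab_frame("wrist");pickle.dump(c,open("w.pkl","wb"))
p,e=fit(c,'dropper',np.array([.6436,-.2494,0]));print(p,e)
cv2.imwrite("pics/w4.png",cv2.resize(c["frame"],None,fx=.75,fy=.75))
E
```

```text
t 18.05 shift [  -0.3    0.9 -127.7] turn 0.001 psi 0.066 w 1.002 j7 -1.26
[0.01  0.999 0.033 0.018] [ 0.52  0.44 -0.26  1.48  0.12  1.2  -1.26]
[ 0.64571748 -0.24705985  0.        ] 0.07583767684288906
```

View pics/w4.png

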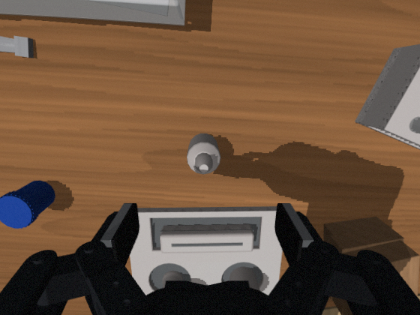

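The dropper stands at (204,155), centred between the fingers. The tray behind it shows the case, with both round pockets occupied.

servo_tool --rows "1 2 -45 0 -1;1 2 -90 0 -1;1 2 -120 0 -1;1 2 -128 0 -1;1 2 -128 0 1;1 2 -128 0 1;1 2 -128 0 1;1 2 -128 0 1"

```text
clock: 18.9
tool_pos: [0.6474, -0.2493, 0.0212]
eef_rot: [0.012, 0.999, 0.033, 0.022]
wrist_force: [-0.2, 0.2, 3.5]
gripper_width: 0.411
```

servo_tool --rows "0 0 0 0 1;0 0 0 0 1;0 0 0 0 1;0 0 20 0 1;0 0 60 0 1;0 0 110 0 1;0 0 120 0 1;0 0 120 0 1"

```text
clock: 19.7
tool_pos: [0.6492, -0.2498, 0.1445]
eef_rot: [0.013, 0.999, 0.033, 0.024]
wrist_force: [0.1, -0.1, -0.6]
gripper_width: 0.41
```

```bash
python3 st.py 464.8 297.9 40 0.067
python3 - <<'E'
from m import *
o=observe();print(np.round(o["eef_rot"],3))
c=grab_frame("wrist");a=cv2.resize(c["frame"],None,fx=.7,fy=.7)
c=grab_frame("top");b=cv2.resize(c["frame"][160:260,320:450],None,fx=3,fy=2.94)
cv2.imwrite("pics/w5.png",np.hstack([a,b]))
E
```

```text
t 19.7 shift [-184.4  547.7 -104.5] turn 0.002 psi 0.065 w 0.41 j7 -1.26
[0.013 0.999 0.033 0.024]
```

View pics/w5.png

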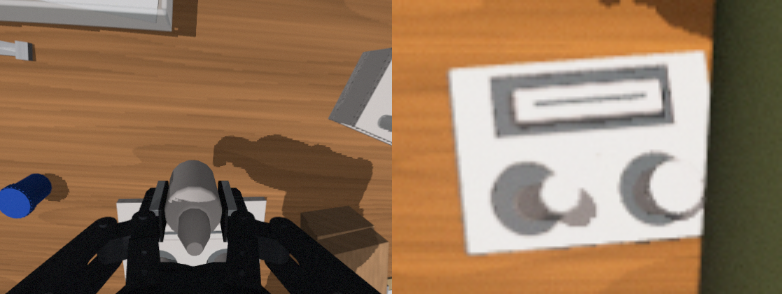

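Left: the dropper is held upright. Right: case, tube (565,190) and jar (675,190) are all seated in tray_three. Now across to tray_two.

servo_tool --rows "-15 45 5 0 1;-30 90 5 0 1;-45 135 5 0 1;-60 180 5 0 1;-75 225 5 0 1;-90 270 5 0 1;-105 315 5 0 1;-120 360 5 0 1"

```text
clock: 20.6
tool_pos: [0.5241, 0.1121, 0.1423]
eef_rot: [0.011, 0.999, 0.033, 0.019]
wrist_force: [0.2, 0.5, -0.5]
gripper_width: 0.406
```

```bash
python3 st.py 464.8 297.9 60 0.067
```

```text
t 20.6 shift [-59.3 185.8 -82.3] turn 0.002 psi 0.065 w 0.406 j7 -1.86
```

servo_tool --rows "-15 45 0 0 1;-30 90 0 0 1;-45 135 0 0 1;-59 180 0 0 1;-59 186 -30 0 1;-59 186 -60 0 1;-59 186 -82 0 1;-59 186 -82 0 1"

```text
clock: 21.4
tool_pos: [0.4611, 0.2956, 0.0549]
eef_rot: [0.014, 0.999, 0.033, 0.014]
wrist_force: [-0.4, -1.1, -1.5]
gripper_width: 0.409
```

```bash
python3 st.py 464.8 297.9 28 0.067
```

```text
t 21.4 shift [  3.7   2.3 -26.9] turn 0.001 psi 0.066 w 0.409 j7 -2.34
```

servo_tool --rows "3 2 -12 0 1;3 2 -20 0 1;3 2 -24 0 1;3 2 -27 0 1;3 2 -29 0 1;3 2 -31 0 1;3 2 -32 0 1;3 2 -32 0 1"

```text
clock: 22.2
tool_pos: [0.4646, 0.2979, 0.0252]
eef_rot: [0.014, 0.999, 0.033, 0.014]
wrist_force: [-5.3, -3.8, 12.9]
gripper_width: 0.409
```

servo_tool --rows "0 0 1 0 -1;0 0 1 0 -1;0 0 1 0 -1;0 0 1 0 -1;0 0 45 0 -1;0 0 90 0 -1;0 0 120 0 -1;0 0 120 0 -1"

```text
clock: 23.0
tool_pos: [0.4672, 0.2998, 0.15]
eef_rot: [0.012, 0.999, 0.033, 0.018]
wrist_force: [-1.2, 0.4, 0.2]
gripper_width: 0.997
```

servo_tool --rows "188 -176 0 0 -1;188 -176 0 0 -1;188 -176 0 0 -1;188 -176 0 0 -1;188 -176 0 0 -1;188 -176 -20 0 -1;188 -176 -20 0 -1"

```text
clock: 23.7
tool_pos: [0.6541, 0.1201, 0.1253]
eef_rot: [0.013, 0.999, 0.031, 0.015]
wrist_force: [-1.0, 0.1, -1.5]
gripper_width: 1.0
```

```bash
python3 st.py 652.7 122.5 7 0.08
python3 - <<'E'
from m import *
o=observe();print(np.round(o["eef_rot"],3))
c=grab_frame("wrist");pickle.dump(c,open("w.pkl","wb"))
p,e=fit(c,'carton',np.array([.6527,.1225,.08]));print(p,e)
a=cv2.resize(c["frame"],None,fx=.7,fy=.7)
q=w2px(c,pose(M['carton'],*p))*.7; cv2.polylines(a,[cv2.convexHull(q.astype(np.float32)).astype(int)],True,(0,0,255),1)
c=grab_frame("top");b=cv2.resize(c["frame"][160:260,110:240],None,fx=3,fy=2.94)
cv2.imwrite("pics/w6.png",np.hstack([a,b]))
E
```

```text
t 23.7 shift [  -1.4    2.4 -118.3] turn 0.019 psi 0.061 w 1.0 j7 -1.91
[0.013 0.999 0.031 0.015]
[0.65388154 0.12465584 0.06795387] 0.017716654028731394
```

View pics/w6.png

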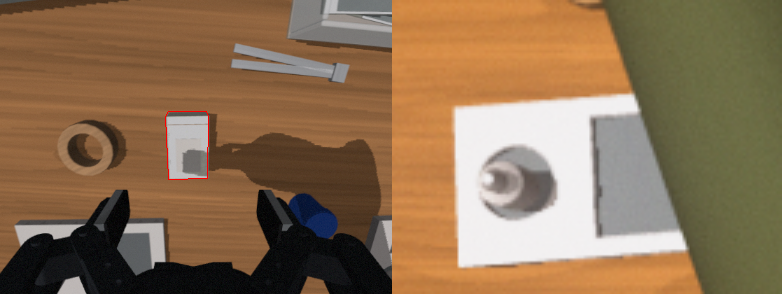

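The carton at (187,145) fits its outline. The dropper stands in its round pocket (right, (510,183)), and the tape is clear on the left.

servo_tool --rows "-1 3 -45 0.01 -1;-1 3 -85 0.01 -1;-1 3 -110 0.01 -1;-1 3 -118 0.01 -1;-1 3 -118 0.01 1;-1 3 -118 0.01 1;-1 3 -118 0.01 1;-1 3 -118 0.01 1"

```text
clock: 24.6
tool_pos: [0.6543, 0.1286, 0.0132]
eef_rot: [0.011, 0.999, 0.039, 0.019]
wrist_force: [-0.9, -0.1, 6.2]
gripper_width: 0.526
```

servo_tool --rows "0 0 0 0 1;0 0 0 0 1;0 0 0 0 1;0 0 20 0 1;0 0 60 0 1;0 0 80 0 1;0 0 80 0 1"

```text
clock: 25.3
tool_pos: [0.6567, 0.1294, 0.0971]
eef_rot: [0.011, 0.999, 0.038, 0.022]
wrist_force: [0.1, -0.2, -0.9]
gripper_width: 0.527
```

```bash
python3 st.py 471.3 201.1 50 0.067
python3 - <<'E'
from m import *
o=observe();print(np.round(o["eef_rot"],3))
c=grab_frame("wrist");a=cv2.resize(c["frame"],None,fx=.7,fy=.7)
c=grab_frame("scene");b=cv2.resize(c["frame"],None,fx=.7,fy=.7)
cv2.imwrite("pics/w7.png",np.hstack([a,b]))
E
```

```text
t 25.3 shift [-185.4   71.7  -47.1] turn -0.01 psi 0.077 w 0.527 j7 -1.92
[0.011 0.999 0.038 0.022]
```

View pics/w7.png

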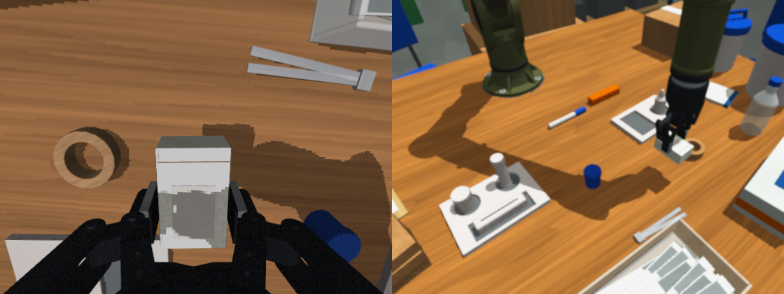

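Carton held level at (193,190). The tape is untouched, and tray_three looks complete in the scene view (495,205).

servo_tool --rows "-45 15 5 0 1;-90 30 5 0 1;-135 50 5 -0.01 1;-175 65 5 -0.01 1;-185 72 5 -0.01 1;-185 72 -20 -0.01 1;-185 72 -47 -0.01 1;-185 72 -47 -0.01 1"

```text
clock: 26.2
tool_pos: [0.4656, 0.1985, 0.0416]
eef_rot: [0.013, 0.999, 0.033, 0.014]
wrist_force: [-0.7, 0.0, -1.2]
gripper_width: 0.534
```

```bash
python3 st.py 471.3 201.1 20 0.067
python3 - <<'E'
from m import *
c=grab_frame("scene");cv2.imwrite("pics/p7.png",cv2.resize(c["frame"][80:260,280:480],None,fx=3,fy=3))
E
```

```text
t 26.2 shift [  5.7   2.6 -21.6] turn 0.0 psi 0.067 w 0.534 j7 -2.14
```

View pics/p7.png

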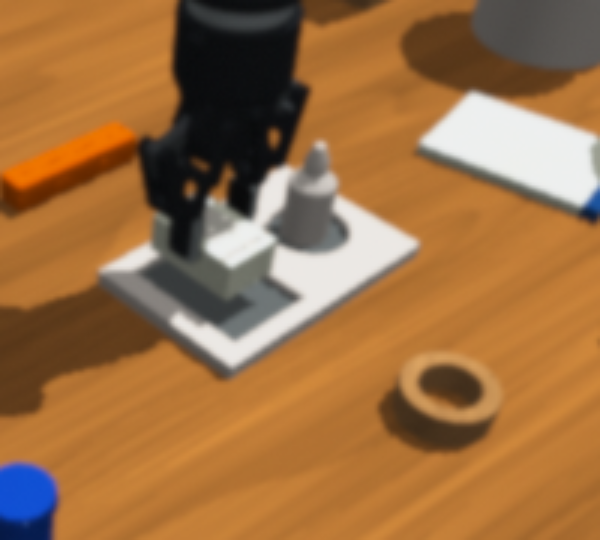

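The carton hangs level above the rectangular pocket, about 6 mm toward −x. I'll correct that while lowering.

servo_tool --rows "5 3 -5 0 1;5 3 -12 0 1;5 3 -18 0 1;5 3 -21 0 1;5 3 -23 0 1;5 3 -25 0 1;5 3 -27 0 1;5 3 -28 0 1"

```text
clock: 27.05
tool_pos: [0.4722, 0.2024, 0.0171]
eef_rot: [0.013, 0.999, 0.033, 0.016]
wrist_force: [-6.9, -3.2, 20.4]
gripper_width: 0.531
```

servo_tool --rows "0 0 1 0 -1;0 0 1 0 -1;0 0 1 0 -1;0 0 1 0 -1;0 0 45 0 -1;0 0 90 0 -1;0 0 135 0 -1;0 0 160 0 -1"

```text
clock: 27.85
tool_pos: [0.4735, 0.2032, 0.1809]
eef_rot: [0.012, 0.999, 0.033, 0.018]
wrist_force: [0.0, 0.5, 0.1]
gripper_width: 1.002
```

servo_tool --rows "20 -210 20 0 -1;20 -210 20 0 -1;20 -210 20 0 -1;20 -210 20 0 -1;20 -210 20 0 -1;20 -210 20 0 -1"

```text
clock: 28.45
tool_pos: [0.4936, -0.0093, 0.2008]
eef_rot: [0.012, 0.999, 0.031, 0.018]
wrist_force: [-1.4, 0.3, -0.0]
gripper_width: 1.0
```

Run:
```python
from m import *
t3=(.4846,-.2634,.067);t2=(.4683,.246,.067)
T={'swab':(t3,.5265,-.2606,1.638),'jar':(t3,.4532,-.3176,0),'tube':(t3,.4462,-.2139,0),'dropper':(t2,.4648,.2979,0),'carton':(t2,.4713,.2011,.067)}
C={k:grab_frame(k) for k in('top','scene')}
cv2.imwrite("pics/fin_top.png",cv2.resize(C['top']["frame"][110:270,110:450],None,fx=2.3,fy=2.3))
f0=pickle.load(open('top.pkl','rb'))
for k in C: # difference at the tape
    q=w2px(C[k],[[.64,.235,.012]])[0].astype(int); a=pickle.load(open(k+'.pkl','rb'))["frame"]
    s=np.s_[q[1]-25:q[1]+25,q[0]-25:q[0]+25]; print('tape diff',k,np.abs(a[s].astype(int)-C[k]["frame"][s]).mean())
# white on grey: colour threshold, fit with base z=.004
for n,(t,*x) in T.items():
    for k in C:
        c=C[k];M['tmp']=M[n]; P=M[n].copy(); P[:,2]+=.004; M[n+'_']=P
        m=(c["frame"].min(2)>0).astype(float)
        q=w2px(c,pose(P,*x)); print(n,k,'expected px bbox',q.min(0).round(),q.max(0).round())
a=C['top']["frame"].copy()
b=C['scene']["frame"].copy()
for im,k in((a,'top'),(b,'scene')):
    for n,(t,*x) in T.items():
        q=w2px(C[k],pose(M[n+'_'],*x)); cv2.polylines(im,[(cv2.convexHull(q.astype(np.float32))*16).astype(int)],True,(0,0,255),1,shift=4)
cv2.imwrite("pics/fin.png",np.vstack([cv2.resize(a[110:270,110:450],(680,320)),cv2.resize(b[90:340,60:440],(380,250),)if 0 else cv2.resize(b[90:340,60:440],(425,280))[:, :425].copy() if 0 else cv2.copyMakeBorder(cv2.resize(b[90:340,60:440],(425,280)),0,0,0,255,cv2.BORDER_CONSTANT)]))
```

```text
tape diff top 14.6524
tape diff scene 10.085733333333334
swab top expected px bbox [358. 185.] [411. 202.]
swab scene expected px bbox [114. 273.] [196. 337.]
jar top expected px bbox [399. 213.] [423. 232.]
jar scene expected px bbox [ 84. 266.] [121. 305.]
tube top expected px bbox [359. 218.] [381. 234.]
tube scene expected px bbox [142. 219.] [174. 269.]
dropper top expected px bbox [138. 212.] [159. 230.]
dropper scene expected px bbox [374. 128.] [394. 163.]
carton top expected px bbox [179. 201.] [202. 235.]
carton scene expected px bbox [332. 153.] [374. 190.]
```

View pics/fin.png

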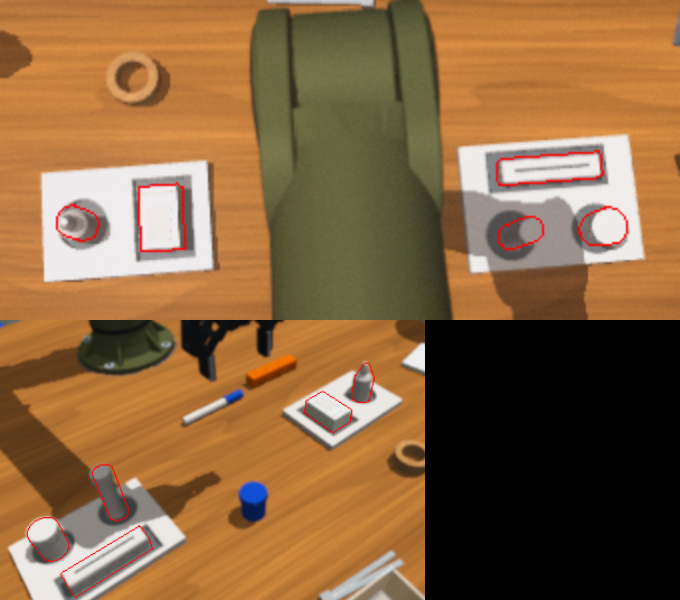

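All five outlines, drawn for seated poses, match in both views within about 2 px. The tape is at the same pixel as before (crop (133,77)). Handing in.

```bash
python3 -c "
from cell import *
print(finish_job())"
```

```text
the job is handed in; nothing more can be done
None
```

Both kits are made up and the job is handed in, at about 28.5 s of the 125 s allowed; no verdict was reported.

- **tray_three:** the swab case is in the long pocket, and the jar and tube stand in the two round pockets.
- **tray_two:** the dropper bottle stands in the round pocket and the carton lies flat in the rectangular one.
- **Seating:** each item was lowered until it met the pocket floor (wrist force about 13–21 N), at roughly 4 mm above its pick-up height, which is the pocket floor height. It was then released.
- **Last check:** outlines drawn for the seated poses matched all five items by eye within about 2 px in the top and scene views. The gripper was open and well clear.
- **Tape:** it is at the same place in the top view. My picture-difference number there was not zero (10–15 grey levels), probably from the removed carton and changed shadows; I judged the tape by its pixel position instead.
- **Known offsets:** the top and scene cameras disagreed by about 2–3 mm. The tool also picked up about 0.04 rad of tilt during the moves. Both are within the tolerances.
- **Failed check:** an automatic fit of the case during the job returned no result because the arm hid the tray, so I checked it in later pictures.

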